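Open the roller shutter of the wide connection box

ROBOT

A 7-joint arm with a two-finger parallel gripper is mounted at the origin on the work surface. World frame = base frame: x ahead of the robot, y to its left, z up, the work surface at z = 0. Lengths are in m, angles in rad, forces in N, time in s.
With the tool pointing down it reaches from about 0.4 to 0.85 m from the base axis. Payload 10.4 kg.
Tool frame: the origin (TCP) lies midway between the tips of the shut fingers; the grasp point (between the pads) lies robot.pinch_z behind it (robot.pinch_z is the distance from the TCP to the grasp point, in m); z points along the fingers, y is the direction in which the jaws open and shut (so a half turn about z gives the same grasp; the last joint's range is limited). The gripper opens to 87 mm and grips with 3 to 60 N. Pads are 19 mm wide; open, the fingers measure 117 mm over their backs; the gripper's body (75 mm by 190 mm) begins 51 mm behind the grasp point.
Start: joints at [1.167, 0.332, -0.065, 1.46, 0.022, 1.35, -0.088], TCP at [0.232, -0.58, 0.223] pointing down, gripper open.
Joint ranges: [-2.6, 2.6], [-0.5, 2.12], [-1.47, 1.34], [0.16, 2.42], [-1.27, 4.41], [0.06, 2.06], [-2.6, 2.6]. Speed limits (rad/s): [2.22, 2.22, 2.79, 2.79, 3.14, 3.14, 3.14].

INTERFACE

Orientations are given as a rotation vector (axis times angle).
In Python, from cell import robot gives the robot as it stands. The module is installed in compiled form; this text tells all that it offers.
- The arm moves only by the tool servo_tool, never from a script. Its arguments are lists of equal length, an entry for each row: "dp": the shift along the tool's x, y, z in m, a list of three; "rotation": the turn, a rotation vector about the tool's x, y, z in degrees, a list of three; "grip": the finger opening in m, from 0 to 0.087. A call has 1 to 10 rows; each row is the pose to reach, as a shift and turn from the pose measured when the call began, along the tool's axes at that moment; what a row does not reach only later rows make up. A row lasts 1/12 s, in which the tool goes at most 41.7 mm and 7.16 degrees, less where a joint would pass 70% of its speed; a pose out of reach is approached as far as the arm can. A call with a gripper value outside its range is refused whole. The fingers move at their own pace and stop on an object; "force" is the grip in N (left out, the last holds). Time passes only in rows, so rows that repeat a pose let the fingers close. It gives the time, the measured TCP pose, the force and the opening at its end, in the units of the state.
- robot.get_obs(): the state, without advancing time (a new reading comes with each control period).
- robot.read_camera(name): name is "side" or "top" or "wrist"; returns the picture (420x560x3 uint8, red, green, blue); there is no depth.
- robot.camera_params(name): a dict with "fovy" (degrees; the focal length in pixels is half the picture's height over the tangent of half this angle, whatever the lens; pixels are square), "cx", "cy" (the principal point, pixels), "rvec" (rotation vector, rad) and "tvec" (3), from world to camera coordinates, as OpenCV has them; the wrist camera has in their place "T_tool_cam" (4x4, takes a point from camera to tool coordinates, whose origin is the TCP and whose axes are the flange's). Camera axes: x right, y down, z forward; pixel columns grow to the right and rows downward; lengths in m; the calibration is good to about 2 mm. The wrist camera is an equidistant fisheye: a pixel r from the principal point sees the ray r / f radians off the axis. A picture is of the moment at which its call begins: read the wrist's pose just before it. camera_params takes no time and is no camera call.
- robot.finish_job(): hands the job in, once; it reports no verdict.
The state is a dict: "time_s": time; "joint_pos": joint angles; "qd": joint speeds; "joint_torque": joint torques, N m; "position": TCP position; "orientation": TCP orientation; "contact_force": force on the tool from outside, world axes, zero at the start; "ft_torque": the same for the moment, N m; "grip_width": finger opening in m.
Only numpy, scipy, OpenCV 4.12 (cv2) and the standard library are available. Lean on these libraries where they do the work, as an engineer would, in place of code of your own. Each camera call takes 0.05 s, during which the arm holds its last target.

TASK

Two connection boxes with slatted roller shutters stand on the bench. Open the wide one so that the breakers inside can be reached: take its shutter by the grip and raise it up and back along the curved tracks, fully, until it stays open when you let go. Leave the narrow box's shutter shut.

Things in the scene. Friction and masses are not known exactly. Their poses are not given: they have to be found in the camera images.
- wide_box: Wide white steel box fixed to the bench: 240 mm wide (its y), 284 deep (its x), 192 high. Origin: centre of its underside, at bench height; -x is its front, z up; yaw within 17 degrees of facing the robot. Tracks: circular arcs about a level axis along its y, 50 mm above the origin. Half-round side cheeks (radius 142 mm) stand 9 mm above the slats; a clear fixed hood covers the rear.
- wide_grip (a point): Point to hold, in the black plastic fin at mid-width of the wide shutter's bottom edge. Fin 18 mm thick along the box's y (pinch across this), 30 tall, standing 58 mm out from the slats. Point: 174 mm from the track axis, 17 mm from the fin's end; 12 degrees above level in front of the axis when shut, 97 when open. The fin turns with the shutter; it may pivot in fingers that keep pointing down.
- wide_shutter (a joint): Wide shutter's angle about the track axis, rad: 0 shut (at the start), growing as the grip goes up and back, 1.48 open at the stop. Curved sheet of aluminium slats, 220 mm wide, middle 130 mm from the axis, about 0.5 kg; it runs in under the hood. 2 to 5 N at the grip raise it. Let go early it falls shut; past about 1.35 its weight carries it to the stop, where it stays.
- narrow_shutter (a joint): Same kind of shutter (rad, 0 shut), on the narrow box: a bystander 150 mm wide, otherwise of the same shape and size, fixed to the bench to the left or right of the wide box, 0.29 to 0.48 m between centres. It stays shut.

How it is judged:
At the end, for the whole second after the job is handed in: The wide box's shutter is open to within 10 degrees (0.17 rad) of its end stop, i.e. joint value above 1.31 rad, let go and at rest (under 0.1 rad/s); the narrow box's shutter is shut (below 0.1 rad) (value of joint wide_shutter above 1.31 rad and velocity of joint wide_shutter between -0.1 and 0.1 rad/s and value of joint narrow_shutter below 0.1 rad); the robot touches nothing.
It fails at once if the narrow box's shutter is raised (more than 0.2 rad) (value of joint narrow_shutter above 0.2 rad).
It also fails if it takes over 42 s, if anything falls off the work surface, if the arm or the gripper's body presses on something with over 40 N, if the wrist force passes 120 N, or if a joint passes its speed limit or range.

## Working session

There is one attempt and no reset: what is moved stays moved. The work goes in short steps, Python scripts to look and compute and a tool call to move; the robot and the scene stay as the last step left them, time stands still between calls to the robot, and variables do not carry over. Pictures are saved under pics/ and viewed, and the job is handed in when it is done.

Besides the shell and the picture viewer there is one more tool, called after "Request:" in YAML: its name, and indented under it one key for each argument. servo_tool: Moves the arm, as the interface text tells. Its arguments: {"type":"object","properties":{"dp":{"type":"array"},"rotation":{"type":"array"},"grip":{"type":"array"},"force":{"type":"number"}},"required":["dp","rotation","grip"]}

```bash
mkdir -p pics; python3 - <<'E'
from cell import robot
import cv2
for n in ["top","side"]:
    cv2.imwrite(f"pics/{n}0.png",robot.read_camera(n)[:,:,::-1])
for n in ["top","side","wrist"]: print(n,robot.camera_params(n))
print(robot.get_obs()); print(robot.pinch_z)
E
```

```text
top {'fovy': 57.00861720993329, 'cx': 279.7682721343534, 'cy': 208.52848516358316, 'rvec': array([ 2.17831809, -2.03784052,  0.21715124]), 'tvec': array([-0.06633565,  0.52935378,  0.7751746 ])}
side {'fovy': 43.68507223249212, 'cx': 287.7626338596448, 'cy': 205.33480523133338, 'rvec': array([ 1.61790589,  2.45193804, -0.39240143]), 'tvec': array([ 0.2479712 , -0.4289969 ,  1.24552228])}
wrist {'fovy': 65.70646984690485, 'cx': 276.78720396021185, 'cy': 207.4802188721216, 'T_tool_cam': array([[ 1.73980297e-04, -9.65513306e-01, -2.60353656e-01,
         7.16795408e-02],
       [ 9.99999962e-01,  2.23548791e-04, -1.60777620e-04,
         1.09222196e-04],
       [ 2.13434677e-04, -2.60353618e-01,  9.65513308e-01,
        -1.62957084e-01],
       [ 0.00000000e+00,  0.00000000e+00,  0.00000000e+00,
         1.00000000e+00]])}
{'time_s': 0.1, 'joint_pos': array([ 1.16739902,  0.33277907, -0.06472878,  1.46083239,  0.02158306,
        1.34986269, -0.0885123 ]), 'qd': array([-6.07167465e-04, -1.79765944e-03, -2.99040618e-05, -2.55230555e-03,
       -1.71781535e-03, -6.28693922e-04, -1.28782881e-03]), 'joint_torque': array([ 2.38206878e-03, -6.24546075e+01,  2.53045763e-02, -3.90722001e+01,
       -6.13576197e-02,  3.66049481e-02,  1.74886077e-05]), 'position': array([ 0.23218774, -0.57992245,  0.22186394]), 'orientation': array([-3.08367223e+00, -5.94374007e-01,  3.92650153e-04]), 'contact_force': array([-0.89187897,  0.14513906,  0.49524757]), 'ft_torque': array([0.06311729, 0.00317648, 0.07747767]), 'grip_width': 0.08724789287322182}
0.0187
```

View pics/top0.png

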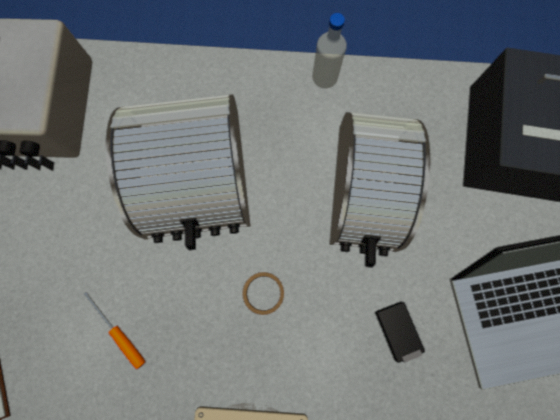

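View pics/side0.png

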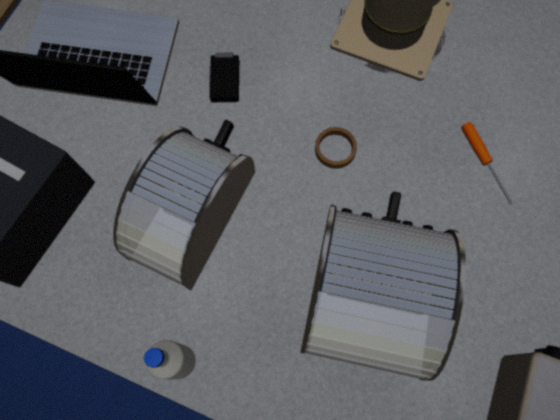

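Both views show the wide box: in top at about (180,165) with its fin at (190,233), in side at about (385,290) with its fin at (394,205). The narrow box is to the right in top. I'll enlarge the wide box.

```bash
python3 - <<'E'
import cv2
a=cv2.imread("pics/top0.png")[85:260,95:260]; b=cv2.imread("pics/side0.png")[180:390,290:475]
def f(im,s):
    im=cv2.resize(im,None,fx=s,fy=s,interpolation=cv2.INTER_CUBIC)
    return cv2.convertScaleAbs(im,alpha=1.5,beta=15)
cv2.imwrite("pics/top0c.png",f(a,3.4)); cv2.imwrite("pics/side0c.png",f(b,2.8))
E
```

```text
(no output)
```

View pics/top0c.png

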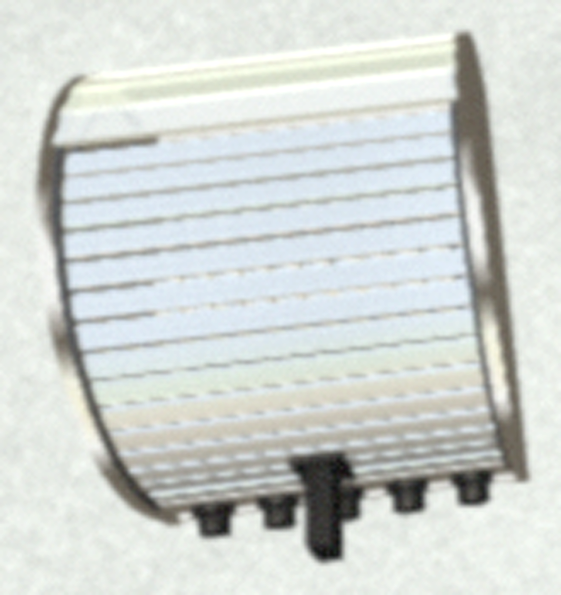

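View pics/side0c.png

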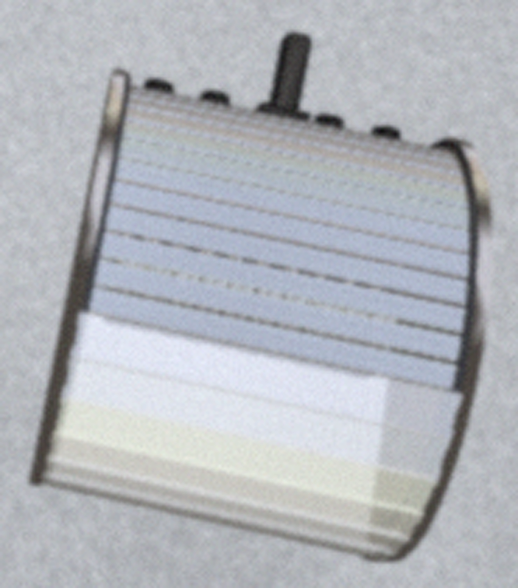

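```bash
cat > h.py <<'E'
import numpy as np,cv2
from cell import robot
from scipy.spatial.transform import Rotation as R
def K(p):
    f=210/np.tan(np.radians(p['fovy'])/2); return np.array([[f,0,p['cx']],[0,f,p['cy']],[0,0,1.]])
def proj(n,P):
    p=robot.camera_params(n); return cv2.projectPoints(np.asarray(P,float).reshape(-1,1,3),p['rvec'],p['tvec'],K(p),None)[0].reshape(-1,2)
def box(pose,P):
    x,y,a=pose; return (R.from_euler('z',a).apply(np.asarray(P,float).reshape(-1,3)))+[x,y,0]
def pol(r,deg,y): # box coords
    t=np.radians(np.asarray(deg,float)); return np.stack([-r*np.cos(t),y+0*t,.05+r*np.sin(t)],-1)
def draw(im,n,pose,w=.24,color=(0,0,255)):
    for y in(-w/2,w/2):
        L=np.vstack([[-.142,y,0],pol(.142,np.arange(0,181,5),y),[.142,y,0],[-.142,y,0]])
        q=proj(n,box(pose,L)); cv2.polylines(im,[np.round(q*8).astype(int)],False,color,1,cv2.LINE_AA,3)
    t=np.radians(12);u=np.array([-np.cos(t),0,np.sin(t)]);v=np.array([np.sin(t),0,np.cos(t)])
    for s in(-.009,.009):
        c=[[0,s,.05]+u*r+v*h for r,h in((.133,-.015),(.191,-.015),(.191,.015),(.133,.015),(.133,-.015))]
        q=proj(n,box(pose,c)); cv2.polylines(im,[np.round(q*8).astype(int)],False,(255,0,0),1,cv2.LINE_AA,3)
E
cat > fit.py <<'E'
from h import *
from scipy.optimize import least_squares
for n in('top','side'):
    p=robot.camera_params(n); Rm=cv2.Rodrigues(p['rvec'])[0]; print(n,'cam at',-Rm.T@p['tvec'])
T=lambda u,v:(95+u/3.4,85+v/3.4); S=lambda u,v:(290+u/2.8,180+v/2.8)
# slat line ends (same line) for direction, fin end
fe=pol(.191,12,0)
def res(x):
    r=[]
    r+=list((proj('top',box(x,fe))[0]-T(325,548)))
    r+=list((proj('side',box(x,fe))[0]-S(296,36)))
    return r
s=least_squares(res,[.55,.1,0]); 
print(s.x,np.degrees(s.x[2]),res(s.x))
pose=s.x
for n in('top','side'):
    im=cv2.imread(f'pics/{n}0.png'); draw(im,n,pose)
    im=im[85:265,95:260] if n=='top' else im[180:390,290:475]
    cv2.imwrite(f'pics/{n}_fit0.png',cv2.convertScaleAbs(cv2.resize(im,None,fx=2.8,fy=2.8,interpolation=cv2.INTER_CUBIC),alpha=1.5))
E
python3 fit.py
```

```text
top cam at [ 0.36018691 -0.04010449  0.86842877]
side cam at [0.83278143 0.08277415 1.04712814]
[ 0.58622265  0.03314282 -0.63025249] -36.11080770791991 [np.float64(-0.2207829734194604), np.float64(0.31513888737779894), np.float64(-0.30486016003931127), np.float64(0.2599220228924537)]
```

```bash
cat > fit2.py <<'E'
exec(open('fit.py').read().split('# slat')[0])
fe=pol(.191,12,0)
A=np.arange(0,181,1)
tl=[T(*p) for p in[(40,190),(50,310),(68,390),(105,465),(150,513)]]
sr=[S(*p) for p in[(465,140),(487,200),(484,330),(460,430)]]
def dist(n,x,y,pts):
    q=proj(n,box(x,pol(.142,A,y))); out=[]
    for p in pts:
        i=np.clip(np.argmin(((q-p)**2).sum(1)),1,len(q)-2); t=q[i+1]-q[i-1]; t/=np.linalg.norm(t); d=np.array(p)-q[i]
        out.append(t[0]*d[1]-t[1]*d[0])
    return out
# slat directions: top line (65,202)-(455,157); side line (107,288)-(460,362)
def ang(n,x,r,deg,a,b):
    q=proj(n,box(x,np.vstack([pol(r,deg,.11),pol(r,deg,-.11)]))); d=q[0]-q[1]; e=np.array(a)-np.array(b)
    return (d[0]*e[1]-d[1]*e[0])/np.linalg.norm(d)/np.linalg.norm(e)*40
def res(x):
    r=list((proj('top',box(x,fe))[0]-T(325,548)))+list((proj('side',box(x,fe))[0]-S(296,36)))
    r+=dist('top',x,.12,tl)+dist('side',x,.12,sr)
    r+=[ang('top',x,.13,110,T(65,202),T(455,157)),ang('side',x,.13,100,S(460,362),S(107,288))]
    return r
s=least_squares(res,[.6,.13,0]); pose=s.x
print(pose,np.degrees(pose[2]),np.round(res(pose),1))
print('grip',box(pose,pol(.174,12,0)))
for n in('top','side'):
    im=cv2.imread(f'pics/{n}0.png')
    o,sh=((95,85),(180,165)) if n=='top' else ((290,180),(210,185))
    im=cv2.convertScaleAbs(im[o[1]:o[1]+sh[0],o[0]:o[0]+sh[1]],alpha=1.5)
    k=2.8; im=cv2.resize(im,None,fx=k,fy=k,interpolation=cv2.INTER_CUBIC)
    P0=proj
    proj=lambda n,P:(P0(n,P)-o)*k
    import h; h.proj=proj; draw(im,n,pose); proj=P0; h.proj=P0
    cv2.imwrite(f'pics/{n}_fit0.png',im)
E
python3 fit2.py
```

```text
top cam at [ 0.36018691 -0.04010449  0.86842877]
side cam at [0.83278143 0.08277415 1.04712814]
[0.61839384 0.17695846 0.18581906] 10.646647978023587 [ 0.1  0.6 -0.6 -0.1  0.5  0.4 -0.2  1.  -0.3 -0.7 -0.2 -0.9  0.5 -0.2
 -0.4]
grip [[0.45112607 0.14551418 0.08617663]]
```

View pics/top_fit0.png

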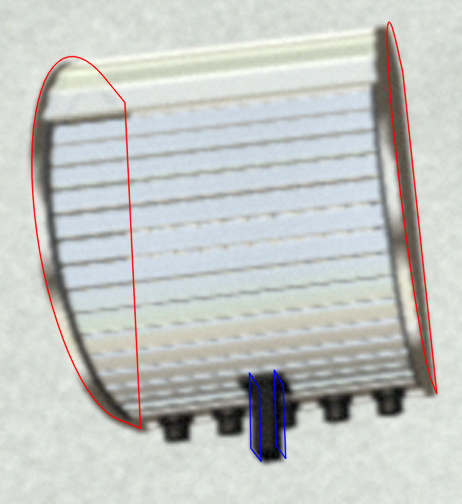

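View pics/side_fit0.png

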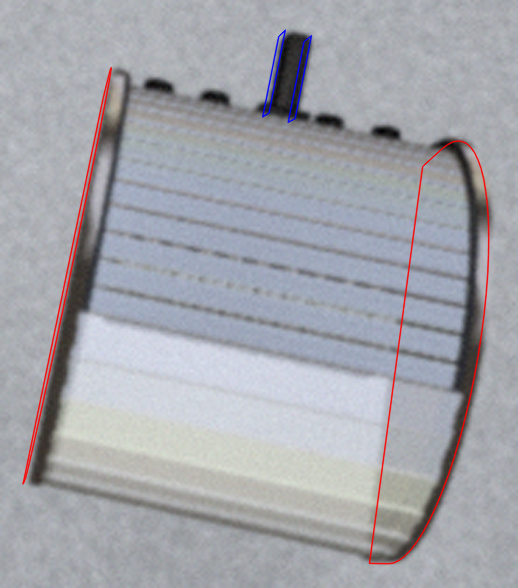

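```bash
cat >> h.py <<'E'
POSE=[0.6184,0.177,0.1858]
def cur():
    o=robot.get_obs(); return o,np.array(o['position']),R.from_rotvec(o['orientation'])
def target_R(yaw=POSE[2]): # tool down, tool y along box y, x along nearer
    _,_,r=cur(); best=None
    for s in(1,-1):
        ex=np.array([np.cos(yaw),np.sin(yaw),0])*s; ez=np.array([0,0,-1.]); M=R.from_matrix(np.stack([ex,np.cross(ez,ex),ez],1))
        m=(r.inv()*M).magnitude()
        if best is None or m<best[0]: best=(m,M)
    return best[1]
def rel(p,M=None):
    _,p0,r=cur(); d=r.inv().apply(np.asarray(p)-p0)
    return np.round(d,4).tolist(), np.round(np.degrees((r.inv()*(M or target_R())).as_rotvec()),1).tolist()
E
python3 - <<'E'
from h import *
o,p,r=cur(); print(r.as_matrix().round(3))
g=box(POSE,pol(.174,12,0))[0]; print(g)
for w in([.36,-.4,.33],[.43,-.15,.33],[g[0],g[1],.2],[g[0],g[1],g[2]-.0187]): print(w,rel(w))
E
```

```text
[[ 0.928  0.372 -0.   ]
 [ 0.372 -0.928  0.001]
 [-0.    -0.001 -1.   ]]
[0.45113163 0.1455589  0.08617663]
[0.36, -0.4, 0.33] ([0.1855, -0.1197, -0.108], [-0.1, 0.0, 11.2])
[0.43, -0.15, 0.33] ([0.3434, -0.3257, -0.1078], [-0.1, 0.0, 11.2])
[np.float64(0.4511316274204946), np.float64(0.14555890153958578), 0.2] ([0.4729, -0.5921, 0.0226], [-0.1, 0.0, 11.2])
[np.float64(0.4511316274204946), np.float64(0.14555890153958578), np.float64(0.06747663420229011)] ([0.4729, -0.5919, 0.1551], [-0.1, 0.0, 11.2])
```

Request:
servo_tool:
  dp:
    - [0.03,-0.02,-0.03]
    - [0.06,-0.04,-0.06]
    - [0.09,-0.06,-0.09]
    - [0.12,-0.08,-0.108]
    - [0.15,-0.1,-0.108]
    - [0.185,-0.12,-0.108]
    - [0.205,-0.15,-0.108]
    - [0.225,-0.18,-0.108]
    - [0.245,-0.205,-0.108]
    - [0.265,-0.23,-0.108]
  rotation:
    - [0,0,1]
    - [0,0,2]
    - [0,0,4]
    - [0,0,5]
    - [0,0,6]
    - [0,0,7]
    - [0,0,8]
    - [0,0,9]
    - [0,0,10]
    - [0,0,11.2]
  grip: [0.087,0.087,0.087,0.087,0.087,0.087,0.087,0.087,0.087,0.087]
  force: 30

```text
time_s: 0.93
position: [0.3928, -0.2661, 0.3299]
orientation: [-3.127, -0.29, 0.001]
contact_force: [1.0, -0.4, 1.4]
grip_width: 0.0869
```

```bash
python3 - <<'E'
from h import *
print(cur()[0]['joint_pos'])
for w in([.43,-.15,.33],[.44,.02,.3],[.451,.1456,.2]): print(w,rel(w))
E
```

```text
[ 0.81388886 -0.02271908 -0.30633934  1.64354686 -0.00731629  1.52098953
 -0.87776042]
[0.43, -0.15, 0.33] ([0.0579, -0.1073, 0.0], [-0.1, 0.0, -0.0])
[0.44, 0.02, 0.3] ([0.099, -0.2725, 0.0302], [-0.1, 0.0, -0.0])
[0.451, 0.1456, 0.2] ([0.133, -0.3938, 0.1303], [-0.1, 0.0, -0.0])
```

Request:
servo_tool:
  dp:
    - [0.02,-0.035,0]
    - [0.04,-0.072,0]
    - [0.058,-0.107,0]
    - [0.068,-0.145,0.005]
    - [0.078,-0.185,0.01]
    - [0.09,-0.225,0.02]
    - [0.099,-0.265,0.03]
    - [0.11,-0.305,0.04]
    - [0.12,-0.345,0.055]
    - [0.133,-0.38,0.07]
  rotation:
    - [0,0,0]
    - [0,0,0]
    - [0,0,0]
    - [0,0,0]
    - [0,0,0]
    - [0,0,0]
    - [0,0,0]
    - [0,0,0]
    - [0,0,0]
    - [0,0,0]
  grip: [0.087,0.087,0.087,0.087,0.087,0.087,0.087,0.087,0.087,0.087]

```text
time_s: 1.77
position: [0.4525, 0.1309, 0.2615]
orientation: [-3.128, -0.291, -0.001]
contact_force: [1.2, -0.2, -0.9]
grip_width: 0.0873
```

```bash
python3 - <<'E'
from h import *
print(rel([.4511,.1456,.2]))
o,p,r=cur()
cv2.imwrite('pics/w1.png',robot.read_camera('wrist')[:,:,::-1])
prm=robot.camera_params('wrist');T=prm['T_tool_cam'];f=K(prm)[0,0]
def wp(P):
    c=(r.inv().apply(np.asarray(P)-p)-T[:3,3])@T[:3,:3]
    th=np.arctan2(np.hypot(c[...,0],c[...,1]),c[...,2]); a=np.arctan2(c[...,1],c[...,0])
    return np.stack([prm['cx']+f*th*np.cos(a),prm['cy']+f*th*np.sin(a)],-1)
print('fin end', wp(box(POSE,pol(.191,12,0))),'base',wp(box(POSE,pol(.135,12,0))))
im=cv2.imread('pics/w1.png')
t=np.radians(12);u=np.array([-np.cos(t),0,np.sin(t)]);v=np.array([np.sin(t),0,np.cos(t)])
for s in(-.009,.009):
    c=np.array([[0,s,.05]+u*a+v*b for a,b in((.133,-.015),(.191,-.015),(.191,.015),(.133,.015),(.133,-.015))])
    cv2.polylines(im,[np.round(wp(box(POSE,c))).astype(int)],False,(0,0,255),1)
cv2.imwrite('pics/w1o.png',im)
E
```

```text
([0.0013, -0.0147, 0.0615], [-0.0, -0.0, -0.0])
fin end [[263.15487544 204.51552722]] base [[263.16265641 152.03325412]]
```

View pics/w1o.png

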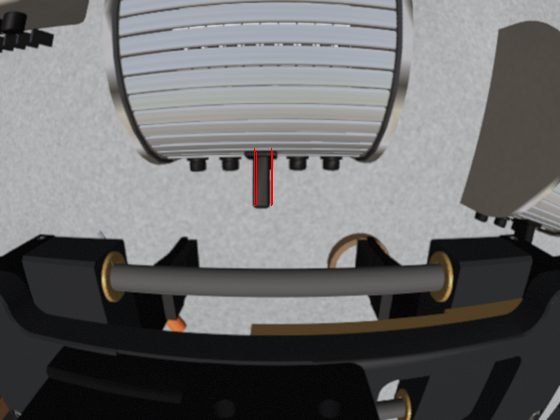

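The wrist view shows the fin from (262,153) to (262,207), which matches the model overlay to about 2 px. I'll descend.

Request:
servo_tool:
  dp:
    - [0,-0.007,0.02]
    - [0.0,-0.0145,0.05]
    - [0,-0.0145,0.08]
    - [0,-0.0145,0.11]
    - [0,-0.0145,0.14]
    - [0,-0.0145,0.165]
    - [0,-0.0145,0.18]
    - [0,-0.0145,0.19]
    - [0,-0.0145,0.194]
    - [0,-0.0145,0.194]
  rotation:
    - [0,0,0]
    - [0,0,0]
    - [0,0,0]
    - [0,0,0]
    - [0,0,0]
    - [0,0,0]
    - [0,0,0]
    - [0,0,0]
    - [0,0,0]
    - [0,0,0]
  grip: [0.087,0.087,0.087,0.087,0.087,0.087,0.087,0.087,0.087,0.087]

```text
time_s: 2.65
position: [0.4477, 0.1529, 0.0644]
orientation: [-3.123, -0.301, 0.005]
contact_force: [0.1, -0.2, 0.5]
grip_width: 0.0874
```

```bash
python3 - <<'E'
from h import *
print(rel([.4511,.1456,.0675]),cur()[0]['joint_pos'])
cv2.imwrite('pics/w2.png',robot.read_camera('wrist')[:,:,::-1])
E
```

```text
([0.0019, 0.0078, -0.0032], [-0.2, 0.2, 0.4]) [ 0.31672738  0.25464295 -0.80463348  1.99158813  0.21409594  0.98366452
 -1.97003661]
```

View pics/w2.png

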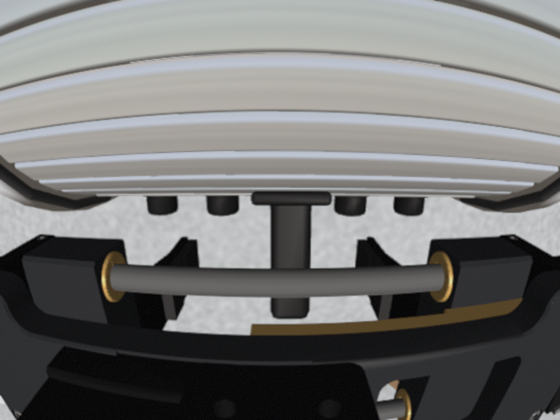

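Between the jaws, the fin (271–311 px) is off-centre by about 8 mm in y, which agrees with the pose readout. I'll correct that, then close.

Request:
servo_tool:
  dp:
    - [0.002,0.008,-0.003]
    - [0.002,0.008,-0.003]
    - [0.002,0.008,-0.003]
    - [0.002,0.008,-0.003]
    - [0.002,0.008,-0.003]
    - [0.002,0.008,-0.003]
    - [0.002,0.008,-0.003]
    - [0.002,0.008,-0.003]
    - [0.002,0.008,-0.003]
    - [0.002,0.008,-0.003]
  rotation:
    - [0,0,0]
    - [0,0,0]
    - [0,0,0]
    - [0,0,0]
    - [0,0,0]
    - [0,0,0]
    - [0,0,0]
    - [0,0,0]
    - [0,0,0]
    - [0,0,0]
  grip: [0.087,0.087,0.05,0.01,0.01,0.01,0.01,0.01,0.01,0.01]
  force: 25

```text
time_s: 3.53
position: [0.4517, 0.1457, 0.0681]
orientation: [-3.123, -0.302, 0.003]
contact_force: [-0.3, -0.4, -0.8]
grip_width: 0.0414
```

```bash
cat > plan.py <<'E'
from h import *
import sys
# angles at box; offset of grasp relative to model start is kept via measured pose
o,p,r=cur(); g=p+r.apply([0,0,-.0187])
b=R.from_euler('z',POSE[2]).inv().apply(g-[POSE[0],POSE[1],0]); rad=np.hypot(b[0],b[2]-.05); th=np.degrees(np.arctan2(b[2]-.05,-b[0]))
print('box xyz',b.round(4),'r',rad.round(4),'ang',th.round(1),'q',o['joint_pos'].round(2),'F',o['contact_force'].round(1),o['grip_width'])
for a in [float(x) for x in sys.argv[1:]]:
    q=box(POSE,pol(.174,a,0))[0]-[0,0,.0187]; print(a,rel(q))
E
python3 plan.py 12 17 22 27 32 37 42 47 52
```

```text
box xyz [-0.1696 -0.      0.0868] r 0.1736 ang 12.2 q [ 0.33  0.25 -0.8   1.99  0.21  0.99 -1.95] F [-0.3 -0.4 -0.8] 0.041404419388860705
12.0 ([-0.0006, 0.0, 0.0006], [-0.2, 0.1, 0.4])
17.0 ([0.0032, 0.0, -0.0141], [-0.2, 0.1, 0.4])
22.0 ([0.0083, -0.0, -0.0284], [-0.2, 0.1, 0.4])
27.0 ([0.0145, -0.0, -0.0423], [-0.2, 0.1, 0.4])
32.0 ([0.022, -0.0, -0.0555], [-0.2, 0.1, 0.4])
37.0 ([0.0306, -0.0, -0.068], [-0.2, 0.1, 0.4])
42.0 ([0.0402, -0.0, -0.0797], [-0.2, 0.1, 0.4])
47.0 ([0.0508, 0.0, -0.0906], [-0.2, 0.1, 0.4])
52.0 ([0.0624, 0.0001, -0.1004], [-0.2, 0.1, 0.4])
```

Fingers are still closing, so I'll hold the pose.

Request:
servo_tool:
  dp:
    - [0,0,0]
    - [0,0,0]
    - [0,0,0]
    - [0,0,0]
    - [0,0,0]
    - [0,0,0]
    - [0,0,0]
    - [0,0,0]
  rotation:
    - [0,0,0]
    - [0,0,0]
    - [0,0,0]
    - [0,0,0]
    - [0,0,0]
    - [0,0,0]
    - [0,0,0]
    - [0,0,0]
  grip: [0.01,0.01,0.01,0.01,0.01,0.01,0.01,0.01]
  force: 25

```text
time_s: 4.2
position: [0.4513, 0.1475, 0.0681]
orientation: [-3.121, -0.303, 0.003]
contact_force: [-1.0, 6.9, -2.9]
grip_width: 0.0179
```

```bash
python3 plan.py 15 18 21 24 27 30 33 36
```

```text
box xyz [-0.1696  0.0018  0.0868] r 0.1736 ang 12.2 q [ 0.33  0.25 -0.8   1.99  0.21  0.99 -1.95] F [-1.   6.9 -2.9] 0.01788494222487429
15.0 ([0.0016, 0.0019, -0.0083], [-0.4, 0.1, 0.5])
18.0 ([0.0041, 0.0018, -0.017], [-0.4, 0.1, 0.5])
21.0 ([0.0072, 0.0018, -0.0256], [-0.4, 0.1, 0.5])
24.0 ([0.0106, 0.0018, -0.034], [-0.4, 0.1, 0.5])
27.0 ([0.0146, 0.0018, -0.0423], [-0.4, 0.1, 0.5])
30.0 ([0.0189, 0.0017, -0.0503], [-0.4, 0.1, 0.5])
33.0 ([0.0236, 0.0017, -0.058], [-0.4, 0.1, 0.5])
36.0 ([0.0288, 0.0017, -0.0656], [-0.4, 0.1, 0.5])
```

Gripped: the opening is 17.9 mm and the fin is 18 mm. I'll start raising along the arc, keeping y where the fin is.

Request:
servo_tool:
  dp:
    - [0.0016,0,-0.008]
    - [0.004,0,-0.017]
    - [0.007,0,-0.0256]
    - [0.0106,0,-0.034]
    - [0.0146,0,-0.0423]
    - [0.019,0,-0.05]
    - [0.0236,0,-0.058]
    - [0.0288,0,-0.0656]
    - [0.0288,0,-0.0656]
  rotation:
    - [0,0,0]
    - [0,0,0]
    - [0,0,0]
    - [0,0,0]
    - [0,0,0]
    - [0,0,0]
    - [0,0,0]
    - [0,0,0]
    - [0,0,0]
  grip: [0.01,0.01,0.01,0.01,0.01,0.01,0.01,0.01,0.01]
  force: 25

```text
time_s: 4.95
position: [0.4803, 0.1531, 0.1353]
orientation: [-3.121, -0.304, 0.003]
contact_force: [-7.6, 0.2, 1.8]
grip_width: 0.018
```

```bash
python3 plan.py 39 42 46 50 54 58 62 66 70
python3 - <<'E'
from h import *
cv2.imwrite('pics/s3.png',robot.read_camera('side')[150:390,250:530,::-1].repeat(2,0).repeat(2,1))
E
```

```text
box xyz [-0.1401  0.0019  0.154 ] r 0.1744 ang 36.6 q [ 0.34  0.23 -0.81  1.85  0.17  1.14 -1.91] F [-7.6  0.2  1.8] 0.017951765835056532
39.0 ([0.0048, 0.0021, -0.0055], [-0.4, 0.1, 0.5])
42.0 ([0.0107, 0.0021, -0.0125], [-0.4, 0.1, 0.5])
46.0 ([0.0192, 0.0021, -0.0212], [-0.4, 0.1, 0.5])
50.0 ([0.0282, 0.0021, -0.0294], [-0.4, 0.1, 0.5])
54.0 ([0.0378, 0.0021, -0.0368], [-0.4, 0.1, 0.5])
58.0 ([0.0478, 0.0022, -0.0436], [-0.4, 0.1, 0.5])
62.0 ([0.0583, 0.0022, -0.0497], [-0.4, 0.1, 0.5])
66.0 ([0.0692, 0.0023, -0.0551], [-0.4, 0.1, 0.5])
70.0 ([0.0805, 0.0023, -0.0596], [-0.4, 0.1, 0.5])
```

View pics/s3.png

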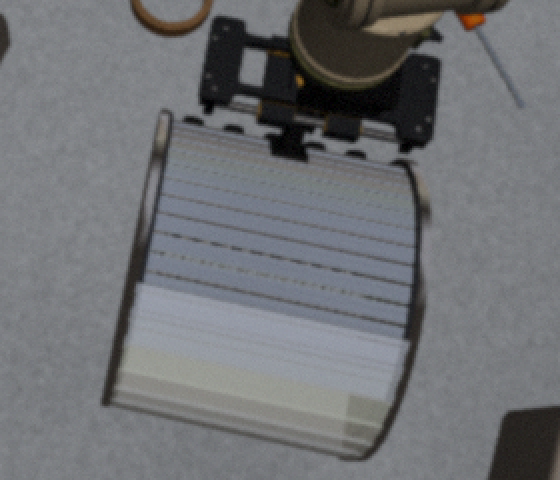

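The fin base at about (288,150) in the crop has moved up and back with the gripper. Forces are low, so I'll continue.

Request:
servo_tool:
  dp:
    - [0.0045,0,-0.0055]
    - [0.0105,0,-0.0125]
    - [0.019,0,-0.0212]
    - [0.028,0,-0.0294]
    - [0.0378,0,-0.0368]
    - [0.0478,0,-0.0436]
    - [0.0583,0,-0.0497]
    - [0.0692,0,-0.0551]
    - [0.0692,0,-0.0551]
  rotation:
    - [0,0,0]
    - [0,0,0]
    - [0,0,0]
    - [0,0,0]
    - [0,0,0]
    - [0,0,0]
    - [0,0,0]
    - [0,0,0]
    - [0,0,0]
  grip: [0.01,0.01,0.01,0.01,0.01,0.01,0.01,0.01,0.01]
  force: 25

```text
time_s: 5.75
position: [0.5504, 0.1667, 0.1911]
orientation: [-3.119, -0.303, -0.0]
contact_force: [-1.7, 1.8, -0.6]
grip_width: 0.0177
```

```bash
python3 plan.py 70 74 78 82 86 90 93 96 97
```

```text
box xyz [-0.0687  0.0023  0.2098] r 0.1739 ang 66.7 q [ 0.28  0.34 -0.78  1.61  0.24  1.29 -1.92] F [-1.7  1.8 -0.6] 0.017702975350113472
70.0 ([0.0092, 0.0024, -0.0038], [-0.4, -0.1, 0.4])
74.0 ([0.0207, 0.0025, -0.0075], [-0.4, -0.1, 0.4])
78.0 ([0.0325, 0.0026, -0.0104], [-0.4, -0.1, 0.4])
82.0 ([0.0445, 0.0027, -0.0125], [-0.4, -0.1, 0.4])
86.0 ([0.0566, 0.0027, -0.0138], [-0.4, -0.1, 0.4])
90.0 ([0.0687, 0.0028, -0.0142], [-0.4, -0.1, 0.4])
93.0 ([0.0778, 0.0029, -0.014], [-0.4, -0.1, 0.4])
96.0 ([0.0869, 0.003, -0.0132], [-0.4, -0.1, 0.4])
97.0 ([0.0899, 0.003, -0.0129], [-0.4, -0.1, 0.4])
```

Request:
servo_tool:
  dp:
    - [0.009,0,-0.0038]
    - [0.0205,0,-0.0075]
    - [0.0325,0,-0.0104]
    - [0.0445,0,-0.0125]
    - [0.0566,0,-0.0138]
    - [0.0687,0,-0.0142]
    - [0.0778,0,-0.014]
    - [0.0869,0,-0.0132]
    - [0.0895,0,-0.013]
    - [0.0895,0,-0.013]
  rotation:
    - [0,0,0]
    - [0,0,0]
    - [0,0,0]
    - [0,0,0]
    - [0,0,0]
    - [0,0,0]
    - [0,0,0]
    - [0,0,0]
    - [0,0,0]
    - [0,0,0]
  grip: [0.01,0.01,0.01,0.01,0.01,0.01,0.01,0.01,0.01,0.01]
  force: 25

```text
time_s: 6.58
position: [0.6365, 0.1832, 0.2038]
orientation: [-3.121, -0.303, 0.009]
contact_force: [-14.1, -3.3, 2.2]
grip_width: 0.0177
```

```bash
python3 plan.py 97 99
python3 - <<'E'
from h import *
cv2.imwrite('pics/s4.png',robot.read_camera('side')[150:390,250:530,::-1].repeat(2,0).repeat(2,1))
cv2.imwrite('pics/t4.png',robot.read_camera('top')[50:290,60:340,::-1].repeat(2,0).repeat(2,1))
E
```

```text
box xyz [0.019  0.0026 0.2225] r 0.1735 ang 96.3 q [ 0.16  0.53 -0.73  1.34  0.34  1.4  -1.94] F [-14.1  -3.3   2.2] 0.01765417979922368
97.0 ([0.0023, 0.0027, -0.0002], [-0.4, 0.3, 0.5])
99.0 ([0.0083, 0.0028, 0.0006], [-0.4, 0.3, 0.5])
```

View pics/s4.png

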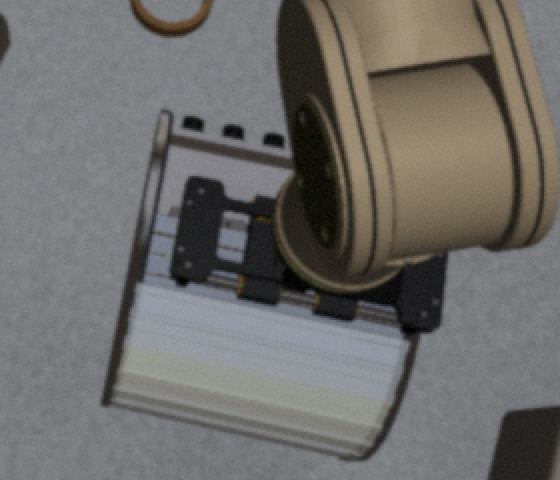

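View pics/t4.png

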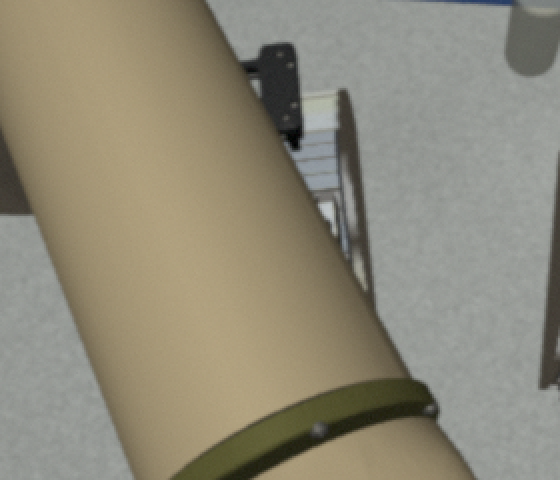

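The shutter is at its stop: the force is −14 N, and the inside shows at the front of the side view. I'll release and go straight up.

Request:
servo_tool:
  dp:
    - [0,0,0]
    - [0,0,0]
    - [0,0,0]
    - [0,0,0]
    - [0,0,0]
    - [0,0,0]
    - [0,0,0]
    - [0,0,0]
    - [0,0,0]
    - [0,0,0]
  rotation:
    - [0,0,0]
    - [0,0,0]
    - [0,0,0]
    - [0,0,0]
    - [0,0,0]
    - [0,0,0]
    - [0,0,0]
    - [0,0,0]
    - [0,0,0]
    - [0,0,0]
  grip: [0.07,0.07,0.07,0.07,0.07,0.07,0.07,0.07,0.07,0.07]

```text
time_s: 7.52
position: [0.6365, 0.1832, 0.2038]
orientation: [-3.121, -0.303, 0.008]
contact_force: [-0.3, -0.5, 0.4]
grip_width: 0.0684
```

Request:
servo_tool:
  dp:
    - [0,0,-0.01]
    - [0,0,-0.025]
    - [0,0,-0.045]
    - [0,0,-0.065]
    - [0,0,-0.09]
    - [0,0,-0.115]
    - [0,0,-0.14]
    - [0,0,-0.16]
    - [0,0,-0.17]
    - [0,0,-0.17]
  rotation:
    - [0,0,0]
    - [0,0,0]
    - [0,0,0]
    - [0,0,0]
    - [0,0,0]
    - [0,0,0]
    - [0,0,0]
    - [0,0,0]
    - [0,0,0]
    - [0,0,0]
  grip: [0.07,0.07,0.07,0.07,0.07,0.07,0.07,0.07,0.07,0.07]

```text
time_s: 8.35
position: [0.6378, 0.1828, 0.3767]
orientation: [-3.119, -0.303, 0.002]
contact_force: [0.1, 0.1, 0.1]
grip_width: 0.0704
```

```bash
python3 - <<'E'
from h import *
print(cur()[0]['qd'].round(3))
cv2.imwrite('pics/w5.png',robot.read_camera('wrist')[:,:,::-1])
E
```

```text
[ 0.007  0.017  0.007  0.075 -0.003 -0.048 -0.005]
```

View pics/w5.png

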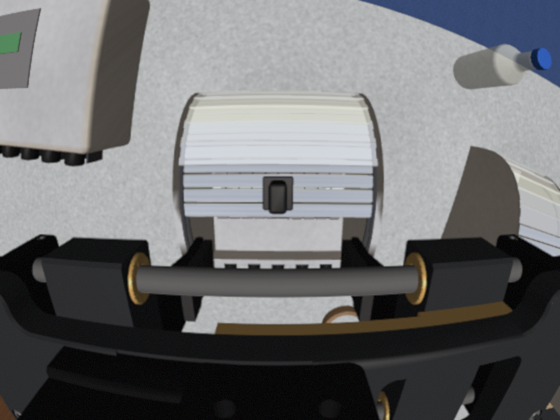

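The shutter stays open with the fin at (278,195), and the breakers show at row 265. I'll check the angle by projecting the model, and check the narrow box.

```bash
python3 - <<'E'
from h import *
o,p,r=cur()
im=robot.read_camera('wrist')[:,:,::-1]
prm=robot.camera_params('wrist');T=prm['T_tool_cam'];f=K(prm)[0,0]
def wp(P):
    c=(r.inv().apply(np.asarray(P)-p)-T[:3,3])@T[:3,:3]
    th=np.arctan2(np.hypot(c[...,0],c[...,1]),c[...,2]); a=np.arctan2(c[...,1],c[...,0])
    return np.stack([prm['cx']+f*th*np.cos(a),prm['cy']+f*th*np.sin(a)],-1)
for a in(80,87,92,97): print(a,'end',wp(box(POSE,pol(.191,a,.0025))).round(0),'base',wp(box(POSE,pol(.133,a,.0025))).round(0))
cv2.imwrite('pics/w6.png',cv2.resize(im[150:230,230:330],None,fx=6,fy=6))
s=robot.read_camera('side')[:,:,::-1]; cv2.imwrite('pics/s6.png',s)
E
```

```text
80 end [[277. 250.]] base [[277. 223.]]
87 end [[277. 229.]] base [[277. 209.]]
92 end [[277. 212.]] base [[277. 200.]]
97 end [[277. 195.]] base [[278. 189.]]
```

View pics/w6.png

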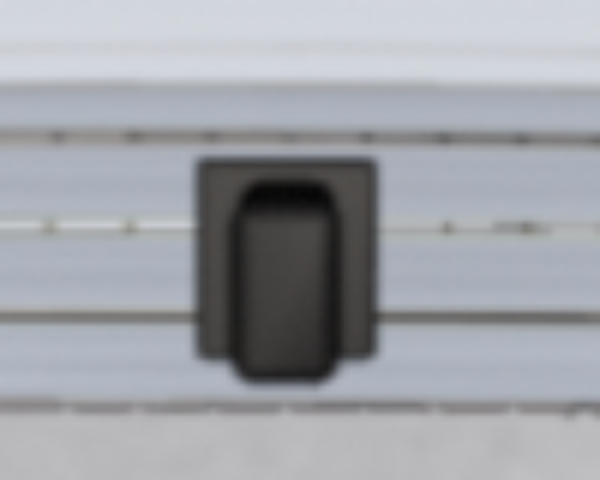

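View pics/s6.png

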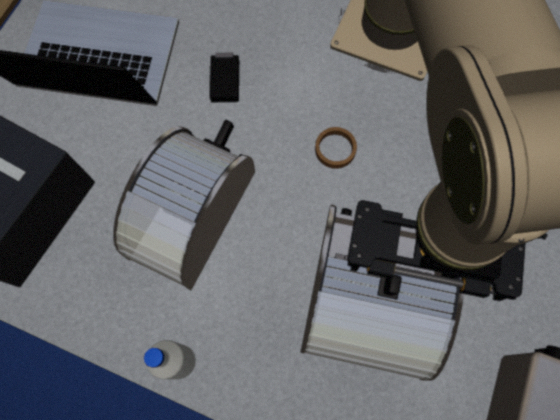

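Request:
servo_tool:
  dp:
    - [0,0,0]
    - [0,0,0]
    - [0,0,0]
    - [0,0,0]
    - [0,0,0]
    - [0,0,0]
  rotation:
    - [0,0,0]
    - [0,0,0]
    - [0,0,0]
    - [0,0,0]
    - [0,0,0]
    - [0,0,0]
  grip: [0.07,0.07,0.07,0.07,0.07,0.07]

```text
time_s: 9.0
position: [0.6372, 0.1821, 0.3723]
orientation: [-3.121, -0.304, 0.01]
contact_force: [-0.3, -0.2, 0.0]
grip_width: 0.0695
```

```bash
python3 - <<'E'
from h import *
im=robot.read_camera('wrist')[:,:,::-1]
cv2.imwrite('pics/w7.png',cv2.resize(im[150:230,230:330],None,fx=4,fy=4))
E
```

```text
(no output)
```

View pics/w7.png

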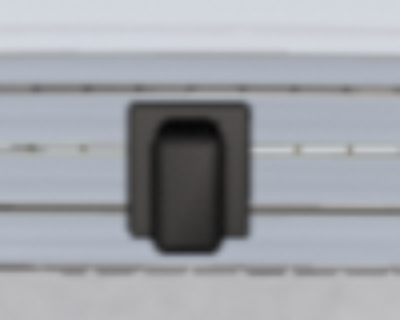

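The fin hasn't moved 0.6 s later, so it is at rest.

```bash
python3 -c "
from cell import robot
print(robot.finish_job())"
```

```text
the job is handed in; nothing more can be done
None
```

The wide box's shutter is open and stays open on its own, and I handed the job in at about 9 s. I gripped its fin, raised it along the arc to the stop, let go and lifted the gripper straight up.

- **Wide shutter:** in the last wrist pictures the fin sits at about 96–97° (open is 97°). It had not moved 0.6 s later, and the breakers are visible.
- **Narrow shutter:** its fin is in the same place in the side picture as at the start, so it is still shut.
- **Robot:** the last contact force reading was about zero, with the gripper about 13 cm above the fin. The highest force I read was about 14 N, at the stop.
- **Disagreements:** the box model fitted to the pictures put the cheeks a few mm too wide in the side view. The fin was also about 2 mm off in y when gripped, and I followed it there. The descent first ended about 8 mm off in y, which I corrected before closing the fingers.

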